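# Click the weekday wheel forward to today

## Task

The weekday wheel on the worktop is one to three days behind: flick its tabs with a fingertip to click it forward (clockwise seen from above) until the yellow tab rests in its click in line with the red arrow, never going a click too far. Only push the tabs: do not pick up or tip the marker or shove it from its place, leave the spice jar and the mug where they stand, and move clear when done.

Things in the scene. Friction and masses are not known exactly. Their poses are not given: they have to be found in the camera images.
- day_marker: weekday marker, loose on the worktop: heavy (0.9 kg) grey round foot on rubber feet, 104 mm across, 22 mm high; on it a blue wheel, 88 mm across (23 to 42 mm above the worktop), turns about the upright axis; on top a fixed black cap, 40 mm across (top at 53 mm), with a red arrow. Origin on the axis at the foot's underside; z up; the red arrow points along its -x
- wheel_centre (a point): point on the wheel's axis, half-way up its tabs (33 mm above the worktop). Seven equal tabs stand out from the wheel's edge like spokes, every 51.4 degrees, one yellow and six white: each 8 mm wide, 18 mm high (24 to 42 mm above the worktop), ending 72 mm from the axis; the gap between two tabs is about 46 mm at 62 mm from the axis
- arrow_tip (a point): tip of the fixed red arrow on the cap, 38 mm from the axis, 49 mm above the worktop
- yellow_tab (a point): outer end of the yellow tab, half-way up it, 72 mm from the wheel's axis; it turns with the wheel
- day_wheel (a joint): wheel angle in rad, grows clockwise seen from above; 0 with the yellow tab in line with the red arrow. Clicks into rest every 0.898 rad (1/7 turn); starts one, two or three clicks behind (-0.898, -1.795 or -2.693). Pushed some two thirds of the way to the next click (under 1 N at a tab) it snaps on by itself; released before half-way it falls back. Stops at -3.14 and 1.26
- spice_jar: small glass spice jar with a red lid, 45 mm across, 106 mm high, loose, near the marker on the side away from the robot; origin at its underside
- white_mug: white mug, 82 mm across, 112 mm over the handle, 94 mm high, loose, near the marker; origin at its underside
There are look-alikes about, which are no part of the job. Of the things that look like the day_marker, the smaller one is meant.

How it is judged:
By the outcome, as a careful person would: the job done as asked, in the order asked, and still so for the second after the job is handed in, with the robot touching nothing.
It also fails if it takes over 45 s, if anything falls off the work surface, if the arm or the gripper's body presses on something with over 40 N, if the wrist force passes 120 N, or if a joint passes its speed limit or range.

## Robot

A 6-joint arm with a two-finger parallel gripper is mounted at the origin on a cart in front of the work surface, level with it; the furniture and walls round the work are solid. World frame = base frame: x ahead of the robot, y to its left, z up, the work surface at z = 0. Lengths are in m, angles in rad, forces in N, time in s.
With the tool pointing down it reaches from about 0.35 to 0.775 m from the base axis. Payload 7.3 kg.
Tool frame: the origin (TCP) lies at the very end of the fingers, on their centre line; the grasp point (between the pads) lies 19 mm behind it; z points along the fingers, y is the line along which they close (so a half turn about z gives the same grasp; the last joint's range is limited). The gripper opens to 92 mm and grips with 3 to 60 N. Pads are 19 mm wide; open, the fingers measure 130 mm over their backs; the gripper's body (75 mm by 190 mm) begins 47 mm behind the grasp point.
Start: joints at [-1.43, 0.342, 1.524, -0, 1.275, -0.146], TCP at [0.149, -0.504, 0.227] pointing down, gripper open.
Joint ranges: [-2.53, 2.53], [-0.77, 2.02], [0.04, 2.7], [-1, 4.14], [0.28, 2.66], [-3.11, 3.11]. Speed limits (rad/s): [2.57, 2.57, 3.14, 3.14, 3.14, 3.14].

## Interface

Orientations are given as [roll, pitch, yaw] about the fixed x, y, z axes, in that order (R = Rz(yaw) Ry(pitch) Rx(roll)).
In Python, from cell import robot gives the robot as it stands. The module is installed in compiled form; this text tells all that it offers.
- The arm moves only by the tool arm_command, never from a script. Its argument "moves" is a list of rows, each a list of 3 entries, a list of its own where there are three numbers: the shift along the tool's x, y, z in m, then the turn, a rotation vector about the tool's x, y, z in rad, then the finger opening in m, from 0 to 0.0918. In form: [[[dx, dy, dz], [ax, ay, az], claw], ...]. A call has exactly 5 rows; each row is the pose to reach, as a shift and turn from the pose commanded when the call began, along the tool's axes at that moment; what a row does not reach only later rows make up. A row lasts 1/10 s, in which the tool goes at most 50 mm and 8.59 degrees, less where a joint would pass 70% of its speed; a pose out of reach is approached as far as the arm can. A call with a gripper value outside its range is refused whole. The fingers move at their own pace and stop on an object; "squeeze" is the grip in N (left out, the last holds). Time passes only in rows, so rows that repeat a pose let the fingers close, or fill a call up. It gives the time, the measured TCP pose, the force, the opening and the grip force at its end, in the units of the state.
- robot.observe(): the state, without advancing time (a new reading comes with each control period).
- robot.read_camera(name): name is "side" or "top" or "wrist"; returns the picture (400x640x3 uint8, red, green, blue); there is no depth.
- robot.camera_model(name): a dict with "fx", "fy", "cx", "cy" (pixels), "R" (3x3) and "t" (3): a world point X has camera coordinates R X + t. Camera axes: x right, y down, z forward; pixel columns grow to the right and rows downward; lengths in m; the calibration is good to about 2 mm. A picture is of the moment at which its call begins: read the wrist's pose just before it. camera_model takes no time and is no camera call; for the wrist camera it gives the pose at the moment of the call.
- robot.hand_in(): hands the job in; it is judged then, once.
The state is a dict: "time": time; "qpos": joint angles; "qvel": joint speeds; "joint_efforts": joint torques, N m; "tool_pos": TCP position; "tool_rot": TCP orientation; "contact_force": force on the tool from outside, world axes, zero at the start; "torque": the same for the moment, N m; "opening": finger opening in m; "grip_force": force on a finger pad.
Only numpy, scipy, OpenCV 4.12 (cv2) and the standard library are available. Lean on these libraries where they do the work, as an engineer would, in place of code of your own. Each camera call takes 0.05 s, during which the arm holds its last target. There are 200 camera calls.

## Working session

There is one attempt and no reset: what is moved stays moved. The work goes in short steps, Python scripts to look and compute and a tool call to move; the robot and the scene stay as the last step left them, time stands still between calls to the robot, and variables do not carry over. Pictures are saved under pics/ and viewed, at most 10 in all, crops included, and the job is handed in when it is done.

Besides the shell and the picture viewer there is one more tool, called after "Call:" by a JSON object that holds its "op" and its "data". arm_command: Moves the arm, as the interface text tells. Its arguments: {"type":"object","properties":{"moves":{"type":"array"},"squeeze":{"type":"number"}},"required":["moves"]}

```bash
mkdir -p pics
python3 - <<'E'
from cell import robot
import cv2,numpy as np
for n in("top","side"):
    im=robot.read_camera(n); cv2.imwrite(f"pics/{n}0.png",im[:,:,::-1])
    m=robot.camera_model(n); print(n,m["fx"],m["cx"],m["cy"],np.round(-m["R"].T@m["t"],3),np.round(m["R"],2).tolist())
s=robot.observe(); print(s["time"],s["tool_pos"],s["tool_rot"],s["opening"])
E
```

```text
top 425.8913046003893 318.2869955765084 202.18185242463284 [ 0.385 -0.202  0.902] [[-0.01, -1.0, 0.0], [-0.99, 0.01, -0.17], [0.17, -0.01, -0.99]]
side 431.3797815032509 319.5773073026912 196.5213665771958 [1.082 0.159 0.715] [[-0.52, 0.86, 0.0], [0.59, 0.36, -0.72], [-0.62, -0.37, -0.69]]
0.1 [ 0.14848191 -0.50319726  0.22611775] [-3.14023536e+00 -2.17281551e-04  2.86811541e-01] 0.091659293784053
```

View pics/top0.png

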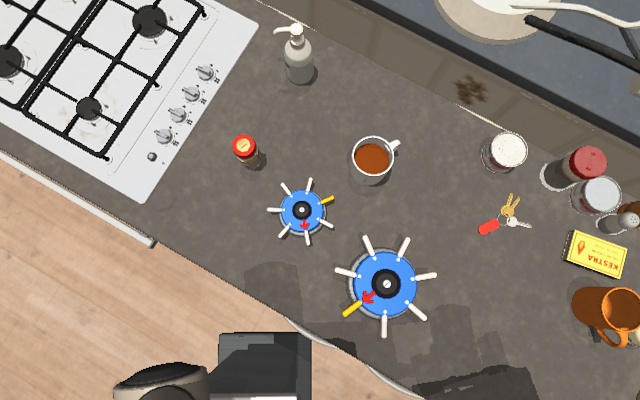

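View pics/side0.png

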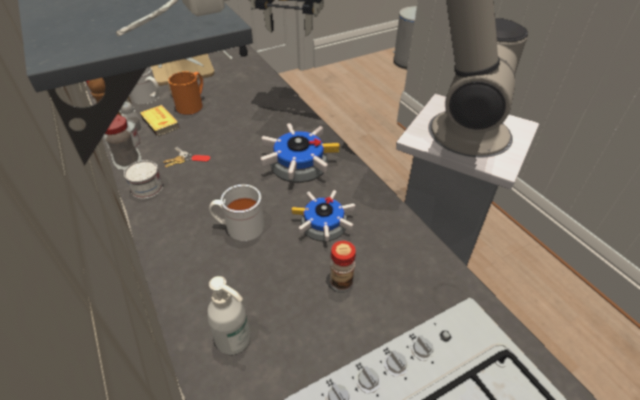

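The top view shows two markers. The smaller one is at about (302,211), with its yellow tab at (330,199) and its arrow pointing down at (305,225). The jar is at (245,148) and the mug at (373,158). Next I'll measure these.

```bash
cat > h.py <<'E'
from cell import robot
import cv2,numpy as np
def ray(m,u,v,z):
    c=-m["R"].T@m["t"]; d=m["R"].T@np.array([(u-m["cx"])/m["fx"],(v-m["cy"])/m["fy"],1.])
    return c+d*(z-c[2])/d[2]
def blobs(im,lo,hi,roi,amin=8):
    x0,y0,x1,y1=roi; h=cv2.cvtColor(im[y0:y1,x0:x1],cv2.COLOR_RGB2HSV)
    k=cv2.inRange(h,np.array(lo),np.array(hi)); n,_,s,c=cv2.connectedComponentsWithStats(k)
    return [(c[i]+[x0,y0],s[i,4],s[i,:4]+[x0,y0,0,0]) for i in range(1,n) if s[i,4]>=amin]
BL=((100,120,80),(125,255,255));YE=((18,120,120),(35,255,255));WH=((0,0,175),(180,60,255));RE=((0,170,120),(6,255,255))
E
python3 - <<'E'
from h import *
for n,roi in(("top",(262,172,342,250)),("side",(288,185,360,242))):
    im=cv2.imread(f"pics/{n}0.png")[:,:,::-1].copy(); m=robot.camera_model(n)
    for nm,c,z in(("blue",BL,.042),("yel",YE,.042),("white",WH,.042),("red",RE,.05)):
        for b in blobs(im,*c,roi): print(n,nm,np.round(b[0],1),b[1],b[2],np.round(ray(m,*b[0],z),4))
m=robot.camera_model("top")
for nm,u,v,z in(("cap",302,210,.053),("jar lid",245,146,.106),("mug rim",373,155,.094),("handle",396,145,.06),("big",386,283,.05),("edge",290,320,0),("edge2",150,243,0)): print(nm,np.round(ray(m,u,v,z),3))
im=cv2.imread("pics/top0.png"); cv2.imwrite("pics/c.png",cv2.resize(im[125:260,220:420],None,fx=4,fy=4,interpolation=cv2.INTER_CUBIC))
E
```

```text
top blue [301.6 210.1] 990 [281 190  42  42] [ 0.5165 -0.173   0.042 ]
top yel [327.1 199.2] 56 [321 195  13   9] [ 0.5388 -0.2253  0.042 ]
top white [308.7 184.7] 55 [306 177   7  18] [ 0.5695 -0.1877  0.042 ]
top white [285.9 189.1] 55 [281 182  12  16] [ 0.5606 -0.1407  0.042 ]
top white [273.7 209.3] 63 [267 207  15   5] [ 0.5187 -0.116   0.042 ]
top white [301.2 209.2] 20 [299 207   5   5] [ 0.5183 -0.1723  0.042 ]
top white [283.3 228.6] 76 [278 214  13  24] [ 0.4789 -0.1358  0.042 ]
top white [326.1 223.1] 56 [320 219  13   9] [ 0.4894 -0.2227  0.042 ]
top white [313.7 230.2] 9 [310 228   8   5] [ 0.4751 -0.1974  0.042 ]
top white [303.8 235.8] 78 [290 230  20  15] [ 0.4638 -0.1774  0.042 ]
top red [304.1 224.2] 33 [300 219   9  10] [ 0.4864 -0.1782  0.05  ]
side blue [323.4 214.3] 677 [304 198  40  32] [ 0.5275 -0.1658  0.042 ]
side yel [297.2 209. ] 57 [291 207  13   5] [ 0.5433 -0.2228  0.042 ]
side white [311.3 196.1] 31 [308 192   8   9] [ 0.493  -0.2181  0.042 ]
side white [332.7 193.7] 22 [330 191   6   7] [ 0.4614 -0.1808  0.042 ]
side white [347.3 205.7] 36 [340 204  15   4] [ 0.4777 -0.1343  0.042 ]
side white [345.5 221.4] 37 [340 218  12   8] [ 0.5212 -0.1151  0.042 ]
side white [304.5 224.3] 39 [299 220  12   9] [ 0.573 -0.185  0.042]
side white [326.1 230.1] 39 [324 223   5  14] [ 0.5635 -0.1377  0.042 ]
cap [ 0.515 -0.174  0.053]
jar lid [ 0.633 -0.066  0.106]
mug rim [ 0.617 -0.315  0.094]
handle [ 0.648 -0.368  0.06 ]
big [ 0.369 -0.339  0.05 ]
edge [ 0.295 -0.147  0.   ]
edge2 [0.455 0.148 0.   ]
```

View pics/c.png

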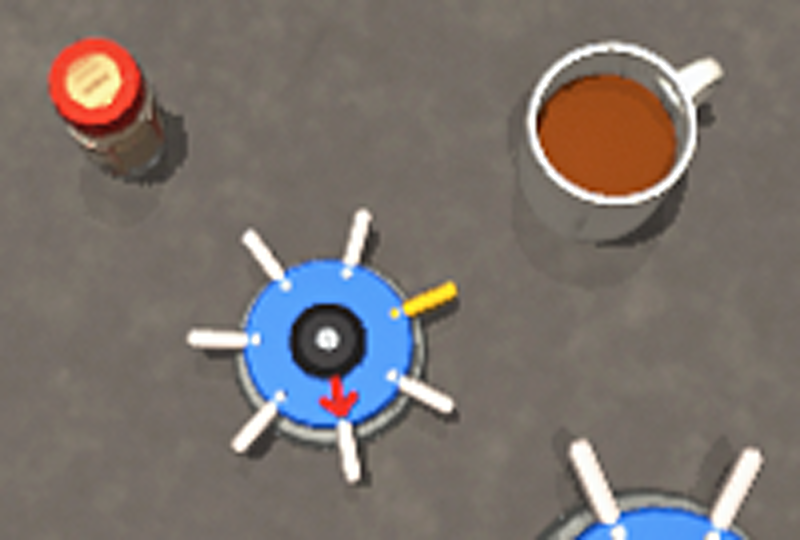

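The marker centre is about (0.5175, -0.172). The tabs sit every 51.4°, with yellow at -67° and the arrow at about -170°, so it is two clicks behind. I'll use the closed fingers and push the tab on the robot's side towards +y.

Call:
{"op": "arm_command", "data": {"moves": [[[0.041,-0.022,0],[0,0,-0.143],0],[[0.082,-0.044,0],[0,0,-0.286],0],[[0.123,-0.066,0],[0,0,-0.429],0],[[0.164,-0.088,0],[0,0,-0.572],0],[[0.205,-0.11,0],[0,0,-0.715],0]], "squeeze": 5}}

```text
time: 0.6
tool_pos: [0.3149, -0.3385, 0.2265]
tool_rot: [-3.141, -0.0, 1.007]
contact_force: [0.7, -0.9, 0.2]
opening: 0.0559
grip_force: 0.0
```

Call:
{"op": "arm_command", "data": {"moves": [[[0.046,0.011,0],[0,0,-0.142],0],[[0.091,0.021,0],[0,0,-0.284],0],[[0.137,0.032,0.01],[0,0,-0.426],0],[[0.182,0.042,0.04],[0,0,-0.567],0],[[0.182,0.042,0.08],[0,0,-0.567],0]]}}

```text
time: 1.1
tool_pos: [0.4514, -0.207, 0.1475]
tool_rot: [3.136, 0.002, 1.577]
contact_force: [0.9, -0.1, 0.3]
opening: 0.0163
grip_force: 0.0
```

Run:
```python
from h import *
m=robot.camera_model("wrist"); im=robot.read_camera("wrist"); cv2.imwrite("pics/w1.png",im[:,:,::-1])
s=robot.observe(); print(np.round(s["tool_pos"],4),np.round(s["tool_rot"],3),s["opening"])
for nm,c,z in(("blue",BL,.042),("yel",YE,.042),("white",WH,.042),("red",RE,.05)):
    for b in blobs(im,*c,(0,0,640,400),60): print(nm,np.round(b[0],1),b[1],b[2],np.round(ray(m,*b[0],z),4))
```

```text
[ 0.4463 -0.2052  0.1397] [-3.134 -0.005  1.574] 0.012461364703883211
blue [372.  120.1] 96 [358 114  32  16] [ 0.5003 -0.1348  0.042 ]
blue [392.9 165.6] 4084 [341 116  95  93] [ 0.5215 -0.1746  0.042 ]
yel [406.5 215.9] 245 [399 204  17  24] [ 0.5379 -0.2227  0.042 ]
yel [280.1 265.9] 226 [277 241   8  50] [ 0.416  -0.2753  0.042 ]
yel [353.2 265.8] 231 [349 241   8  50] [ 0.489 -0.275  0.042]
yel [358.1 304.6] 1091 [157 301 309   7] [ 0.4957 -0.319   0.042 ]
white [195.6  12.1] 1423 [155   0  72  32] [ 0.3538 -0.052   0.042 ]
white [351.8  13.1] 1147 [320   0  64  40] [ 0.4795 -0.0517  0.042 ]
white [448.   14.6] 1890 [398   0 111  41] [ 0.5574 -0.0522  0.042 ]
white [619.9   7.2] 298 [606   0  32  17] [ 0.6957 -0.0459  0.042 ]
white [623.7  55.3] 892 [604  27  36  62] [ 0.7085 -0.0813  0.042 ]
white [  9.4 146.8] 3169 [  0  30  31 207] [ 0.1774 -0.1597  0.042 ]
white [402.3  77.8] 1216 [388  42  34  83] [ 0.5242 -0.1     0.042 ]
white [572.7  47.6] 197 [559  43  31  11] [ 0.6642 -0.0757  0.042 ]
white [599.4  49.6] 132 [592  43  18  16] [ 0.6869 -0.0771  0.042 ]
white [542.   64.
[... 2471 characters left out ...]
.2294 -0.2961  0.042 ]
white [495.4 292. ] 1399 [464 280  76  29] [ 0.6363 -0.3039  0.042 ]
white [316.1 297.5] 357 [298 289  34  16] [ 0.4521 -0.3108  0.042 ]
white [501.2 371.6] 440 [475 367  50  12] [ 0.6586 -0.4034  0.042 ]
white [108.9 385.9] 1933 [ 27 377 184  15] [ 0.2205 -0.4232  0.042 ]
white [455.2 386. ] 100 [451 377  13  16] [ 0.6097 -0.4231  0.042 ]
white [512.9 384.5] 82 [507 379  12  12] [ 0.6749 -0.421   0.042 ]
white [261.6 390.3] 239 [254 381  16  19] [ 0.3912 -0.4293  0.042 ]
white [371.6 390.4] 243 [364 381  16  19] [ 0.5156 -0.4293  0.042 ]
red [583.4  21.9] 1438 [561   0  79  43] [ 0.6621 -0.0592  0.05  ]
red [356.5 169.8] 119 [348 162  23  17] [ 0.4873 -0.1775  0.05  ]
```

View pics/w1.png

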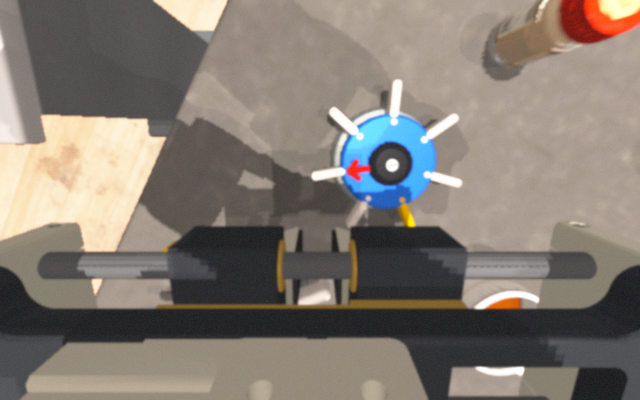

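The wrist view confirms the marker: cap at (392,165), arrow tip at about (350,170), yellow tab at (406,216). The centre is about (0.518, -0.173). I'll descend and let the arm settle.

Call:
{"op": "arm_command", "data": {"moves": [[[0,0,0.03],[0,0,0],0],[[0,0,0.06],[0,0,0],0],[[0,0,0.08],[0,0,0],0],[[0,0,0.08],[0,0,0],0],[[0,0,0.08],[0,0,0],0]]}}

```text
time: 1.65
tool_pos: [0.4474, -0.2099, 0.0674]
tool_rot: [-3.141, -0.0, 1.568]
contact_force: [-0.8, -0.5, 0.7]
opening: 0.0005
grip_force: 0.0
```

Call:
{"op": "arm_command", "data": {"moves": [[[0,0,0.018],[0,0,0],0],[[0,0,0.035],[0,0,0],0],[[0,0,0.035],[0,0,0],0],[[0.005,0,0.035],[0,0,0],0],[[0.01,0,0.035],[0,0,0],0]]}}

```text
time: 2.15
tool_pos: [0.4482, -0.1996, 0.0331]
tool_rot: [3.14, 0.001, 1.568]
contact_force: [-0.0, 0.1, -0.0]
opening: 0.0004
grip_force: 0.0
```

Call:
{"op": "arm_command", "data": {"moves": [[[0.005,0,0],[0,0,0],0],[[0.01,0,0],[0,0,0],0],[[0.015,0,0],[0,0,0],0],[[0.02,0,0],[0,0,0],0],[[0.025,0,0],[0,0,0],0]]}}

```text
time: 2.65
tool_pos: [0.4476, -0.1739, 0.0318]
tool_rot: [3.141, 0.0, 1.569]
contact_force: [0.3, 0.1, 0.3]
opening: 0.0005
grip_force: 0.1
```

Call:
{"op": "arm_command", "data": {"moves": [[[0.005,0,0],[0,0,0],0],[[0.01,0,0],[0,0,0],0],[[0.013,0,0],[0,0,0],0],[[0.013,0,0],[0,0,0],0],[[0.013,0,0],[0,0,0],0]]}}

```text
time: 3.15
tool_pos: [0.4476, -0.1614, 0.0317]
tool_rot: [3.142, 0.0, 1.569]
contact_force: [-0.0, -0.7, 0.0]
opening: 0.0004
grip_force: 0.0
```

Run:
```python
from h import *
im=robot.read_camera("wrist"); t=robot.read_camera("top"); s=robot.observe(); print(np.round(s["tool_pos"],4),s["time"],s["contact_force"])
cv2.imwrite("pics/w2.png",np.hstack([cv2.resize(im[0:300,200:600],None,fx=1,fy=1),cv2.resize(t[150:250,240:370],(390,300))])[:,:,::-1])
```

```text
[ 0.4476 -0.1616  0.0317] 3.25 [ 0.10439078  0.76784507 -0.05940089]
```

View pics/w2.png

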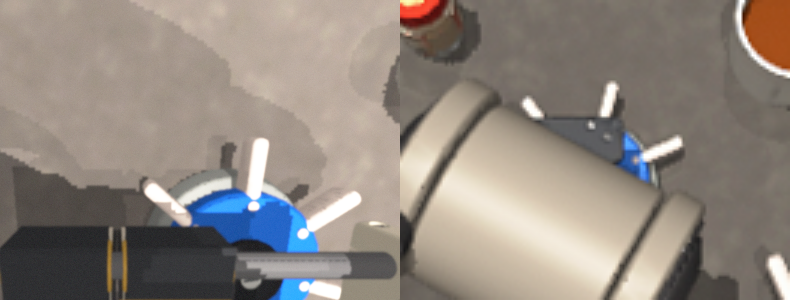

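The tabs are back at their rest angles, with a white tab where the yellow one was at (660,150) in the crop. That means one click forward. Next I'll lift, go back and repeat.

Call:
{"op": "arm_command", "data": {"moves": [[[0,0,-0.018],[0,0,0],0],[[0,0,-0.035],[0,0,0],0],[[-0.012,0,-0.035],[0,0,0],0],[[-0.03,0,-0.035],[0,0,0],0],[[-0.048,0,-0.035],[0,0,0],0]]}}

```text
time: 3.75
tool_pos: [0.4474, -0.2106, 0.0663]
tool_rot: [3.142, 0.0, 1.569]
contact_force: [0.5, -0.3, -0.8]
opening: 0.0002
grip_force: 0.0
```

Run:
```python
from h import *
im=robot.read_camera("wrist"); m=robot.camera_model("wrist");t=robot.read_camera("top"); s=robot.observe(); print(np.round(s["tool_pos"],4))
for b in blobs(im,*YE,(300,60,560,235),40): print("yel",np.round(b[0],1),b[1],np.round(ray(m,*b[0],.042),4))
cv2.imwrite("pics/w3.png",np.hstack([im[0:300,200:600],cv2.resize(t[150:250,240:370],(390,300))])[:,:,::-1])
```

```text
[ 0.4475 -0.2119  0.0662]
```

View pics/w3.png

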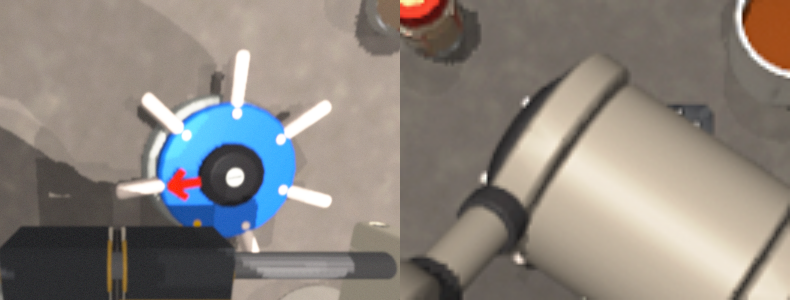

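The wrist view shows a white tab on the arrow at (140,188) and the yellow root dot at (197,223), one click behind. I'll repeat the same flick.

Call:
{"op": "arm_command", "data": {"moves": [[[0,0,0.018],[0,0,0],0],[[0,0,0.035],[0,0,0],0],[[0,0,0.035],[0,0,0],0],[[0.005,0,0.035],[0,0,0],0],[[0.01,0,0.035],[0,0,0],0]]}}

```text
time: 4.35
tool_pos: [0.4478, -0.1992, 0.0322]
tool_rot: [3.141, 0.0, 1.569]
contact_force: [-0.7, -0.6, -0.4]
opening: 0.0007
grip_force: 0.3
```

Call:
{"op": "arm_command", "data": {"moves": [[[0.005,0,0],[0,0,0],0],[[0.01,0,0],[0,0,0],0],[[0.015,0,0],[0,0,0],0],[[0.02,0,0],[0,0,0],0],[[0.025,0,0],[0,0,0],0]]}}

```text
time: 4.85
tool_pos: [0.4477, -0.1739, 0.0318]
tool_rot: [3.141, 0.0, 1.569]
contact_force: [-0.2, -0.2, -1.4]
opening: 0.0006
grip_force: 0.1
```

Call:
{"op": "arm_command", "data": {"moves": [[[0.005,0,0],[0,0,0],0],[[0.01,0,0],[0,0,0],0],[[0.013,0,0],[0,0,0],0],[[0.013,0,0],[0,0,0],0],[[0.013,0,0],[0,0,0],0]]}}

```text
time: 5.35
tool_pos: [0.4477, -0.1614, 0.0317]
tool_rot: [3.142, 0.0, 1.569]
contact_force: [-0.5, -0.3, 0.6]
opening: 0.0003
grip_force: 0.0
```

Call:
{"op": "arm_command", "data": {"moves": [[[0,0,-0.018],[0,0,0],0],[[0,0,-0.035],[0,0,0],0],[[0,0,-0.06],[0,0,0],0],[[-0.03,0,-0.09],[0,0,0],0],[[-0.06,-0.02,-0.12],[0,0,0],0]]}}

```text
time: 5.85
tool_pos: [0.4287, -0.2222, 0.153]
tool_rot: [3.14, 0.001, 1.571]
contact_force: [0.9, -0.6, -0.3]
opening: 0.0008
grip_force: 0.0
```

Call:
{"op": "arm_command", "data": {"moves": [[[-0.03,-0.01,-0.02],[0,0,0],0],[[-0.06,-0.02,-0.04],[0,0,0],0],[[-0.09,-0.03,-0.05],[0,0,0],0],[[-0.12,-0.04,-0.05],[0,0,0],0],[[-0.12,-0.04,-0.05],[0,0,0],0]]}}

```text
time: 6.35
tool_pos: [0.386, -0.3448, 0.202]
tool_rot: [3.141, 0.002, 1.565]
contact_force: [0.1, 0.6, 0.1]
opening: 0.0008
grip_force: 0.0
```

Run:
```python
from h import *
im=robot.read_camera("wrist"); t=robot.read_camera("top"); s=robot.observe(); print(np.round(s["tool_pos"],4),s["time"])
cv2.imwrite("pics/w4.png",np.hstack([im[0:300,200:600],cv2.resize(t[130:260,220:390],(390,300))])[:,:,::-1])
m=robot.camera_model("top")
for n,c,z in(("yel",YE,.042),("blue",BL,.042),("red",RE,.05)):
    for b in blobs(t,*c,(262,172,342,250)): print(n,np.round(b[0],1),b[1],np.round(ray(m,*b[0],z),4))
```

```text
[ 0.3867 -0.3416  0.2014] 6.45
yel [306.6 237.8] 60 [ 0.4598 -0.183   0.042 ]
blue [301.6 210. ] 991 [ 0.5166 -0.173   0.042 ]
red [304.1 224.2] 33 [ 0.4864 -0.1782  0.05  ]
```

View pics/w4.png

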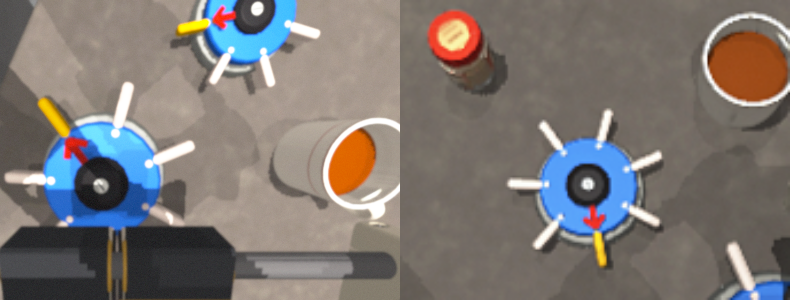

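The yellow tab at (600,250) is in line with the red arrow at (595,220). The marker hasn't moved, since its blue centre is unchanged. The jar and mug are where they were, and the arm is clear.

```bash
python3 -c "
from cell import robot
print(robot.hand_in())"
```

```text
the job is handed in; nothing more can be done
None
```

The weekday wheel was two days behind; I clicked it forward twice so the yellow tab rests in line with the red arrow, with the marker, jar and mug still in place and the arm clear, and handed the job in at about 6.5 s.

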